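# Load the vial mixer and start it

### The job

Put the small vial from the steel tray on to mix: press the mixer's release key fully down and let it go so that the hood springs open, stand the vial upright in the empty pocket beside the one already loaded, and push the hood shut until it catches. Then press the round START button fully down and let it come up again. Do not press the square STOP button, and leave the other vials, the bottle and the carton where they stand.

Things in the scene. Friction and masses are not known exactly. Their poses are not given: they have to be found in the camera images.
- mixer: the vial mixer, a white bench appliance fixed to the counter: 210 mm deep (x -120 to +90), 240 mm wide (y -120 to +120). Origin: centre of its underside, on the counter; x points from its front panel to its back, y to the left seen from the front, z up. Front panel: a grey slope from x -120, z 60 up to x -55, z 85 (21 degrees), with three grey push buttons in a row at x -88, z 72
- bed (a point): centre of the floor of the mixer's bed (mixer x +6, y 0, z 45; axes as the mixer). The bed is a well 103 mm in x and 200 mm in y, its rim 40 mm above the floor, parted down the middle by a low divider (6 mm thick, 20 mm high) into two pockets, left and right, each 97 mm wide and centred 51 mm from here in y. A sprung clear hood covers it
- release_key (a joint): travel of the hood's release key, the wide oblong key (50 mm by 26 mm) in the middle of the front panel: 0 = up, 0.007 m = fully down; spring return, 2 N to start, 5 N fully down. At about 5 mm it frees the catch and the hood springs open by itself in about 1.5 s. It also dips for a moment, untouched, as the hood snaps shut
- release_key_top (a point): centre of the release key's upper face, 10 mm proud of the panel when up; its z axis is the panel's outward normal, against which the key is pressed
- start_button (a joint): travel of START, the round button (30 mm across) at the right-hand end of the front panel as the robot faces it (mixer y -75): 0 = up, 0.007 m = fully down; spring return, 2 N to start, 5 N fully down
- start_button_top (a point): centre of START's upper face, 10 mm proud of the panel when up; its z axis is the panel's outward normal
- stop_button (a joint): travel of STOP, the square button (28 mm) at the left-hand end of the front panel (mixer y +75): same travel and spring; not to be pressed
- stop_button_top (a point): centre of STOP's upper face; z axis as above
- lid (a joint): angle of the clear hood with grey edges: 0 = shut, 1.80 rad = standing open, leaning a little back. A spring throws it open once the catch is released and holds it open; pushed down shut it is caught by the catch (about 3 N at its free edge to swing it, 6 to 8 N to snap it home) and then rests at about 0.004
- lid_edge (a point): middle of the hood's front upper edge (on its outer top face). The hood is a stiff shell 120 mm long from hinge to front edge, 232 mm wide, its flat outer top face 42 mm above the hinge line when shut (mixer z 127)
- lid_hinge (a point): middle of the hood's hinge line, along the mixer's y axis at the back of the bed (mixer x +70, z 85); the hood's front edge swings up and back about it
- vial_mid (a point): centre, half-way up, of the small amber glass vial to be loaded: round, 43 mm across and 73 mm tall, straight-sided to 51 mm, then a narrower neck with an aluminium cap; about 110 g, standing on the tray at the start
- loaded_vial_mid (a point): centre of the identical vial that already stands in one of the mixer's two pockets, left or right; it stays there
- infusion_mid (a point): centre of the tall clear infusion bottle on the tray, 64 mm across and 165 mm tall; leave it standing where it is
- big_vial_mid (a point): centre of the larger amber vial on the tray, 52 mm across and 105 mm tall; leave it standing where it is
- carton_mid (a point): centre of the ampoule carton on the tray, 95 mm (its x) by 58 mm (its y) by 36 mm high; leave it where it is
- tray: low stainless steel tray, fixed, 260 mm by 260 mm, rim 14 mm high, floor 3 mm thick; origin at the centre of its underside
Not all that is in view belongs to the job. What is shaped like the part that bears vial_mid but red is not meant.

How it is judged:
By the outcome, as a careful person would: the job done as asked, in the order asked, and still so for the second after the job is handed in, with the robot touching nothing.
It also fails if it takes over 72 s, if anything falls off the work surface, if the arm or the gripper's body presses on something with over 40 N, if the wrist force passes 120 N, or if a joint passes its speed limit or range.

### The arm

A 6-joint arm with a two-finger parallel gripper is mounted at the origin on the work surface. World frame = base frame: x ahead of the robot, y to its left, z up, the work surface at z = 0. Lengths are in m, angles in rad, forces in N, time in s.
With the tool pointing down it reaches from about 0.275 to 0.75 m from the base axis. Payload 10.2 kg.
Tool frame: the origin (TCP) lies on the centre line of the jaws, within the pads' length; the fingertips stand 8 mm ahead of it and the grasp point (between the pads) lies 11 mm behind it (r.finger_overhang is the z of the fingertips in the tool frame, in m); z points along the fingers, y is the line along which they close (so a half turn about z gives the same grasp; the last joint's range is limited). The gripper opens to 88 mm and grips with 3 to 60 N. Pads are 18 mm wide; open, the fingers measure 123 mm over their backs; the gripper's body (75 mm by 187 mm) begins 45 mm behind the grasp point.
Start: joints at [-1.339, 0.313, 1.498, -0, 1.331, -0.223], TCP at [0.231, -0.472, 0.214] pointing down, gripper open.
Joint ranges: [-2.94, 2.94], [-0.97, 2.17], [0.19, 2.56], [-1.23, 4.37], [0.02, 3.11], [-2.88, 2.88]. Speed limits (rad/s): [2.39, 2.39, 3.01, 3.14, 3.14, 3.14].

### API

Orientations are given as a rotation vector (axis times angle).
In Python, from cell import sensors, eyes, order, r gives the robot as it stands.
- The arm moves only by the tool send_rows, never from a script. Its argument "commands" is one flat list of numbers, 5 for each row, row after row: the finger opening in cm, from 0 to 8.81, then the shift along the tool's x, y, z in cm, then the turn about the tool's z in rad. A call has 1 to 12 rows; each row is the pose to reach, as a shift and turn from the pose commanded when the call began, along the tool's axes at that moment; what a row does not reach only later rows make up. A row lasts 1/12 s, in which the tool goes at most 41.7 mm and 7.16 degrees, less where a joint would pass 70% of its speed; a pose out of reach is approached as far as the arm can. A call with a gripper value outside its range is refused whole. The fingers move at their own pace and stop on an object; "squeeze" is the grip in N (left out, the last holds). Time passes only in rows, so rows that repeat a pose let the fingers close. It gives the time, the measured TCP pose, the force, the opening and the grip force at its end, in the units of the state.
- sensors.read_state(): the state, without advancing time (a new reading comes with each control period).
- eyes.grab_frame(name): name is "scene" or "top" or "wrist"; returns a dict with "pixels" (384x512x3 uint8, red, green, blue), "vfov" (degrees; the focal length in pixels is half the picture's height over the tangent of half this angle, whatever the lens; pixels are square), "cx", "cy" (the principal point, pixels), "eye" and "attitude" of the camera in the world; the wrist camera has in their place "tool_from_camera" (4x4, takes a point from camera to tool coordinates, whose origin is the TCP and whose axes are the flange's). Camera axes: x right, y down, z forward; pixel columns grow to the right and rows downward; lengths in m; the calibration is good to about 2 mm. A picture is of the moment at which its call begins: read the wrist's pose just before it. There is no depth.
- order.job_done(): hands the job in; it is judged then, once.
The state is a dict: "time": time; "joint_positions": joint angles; "joint_velocities": joint speeds; "joint_efforts": joint torques, N m; "position": TCP position; "eef_rot": TCP orientation; "contact_force": force on the tool from outside, world axes, zero at the start; "ft_torque": the same for the moment, N m; "opening": opening from 0.0 (shut) to 1.0 (fully open); "gripper_force": force on a finger pad.
Only numpy, scipy, OpenCV 4.12 (cv2) and the standard library are available. Lean on these libraries where they do the work, as an engineer would, in place of code of your own. Each camera call takes 0.05 s, during which the arm holds its last target. There are 200 camera calls.

## Working session

There is one attempt and no reset: what is moved stays moved. The work goes in short steps, Python scripts to look and compute and a tool call to move; the robot and the scene stay as the last step left them, time stands still between calls to the robot, and variables do not carry over. Pictures are saved under pics/ and viewed, at most 10 in all, crops included, and the job is handed in when it is done.

Besides the shell and the picture viewer there is one more tool, called as a command line: name --argument value ..., lists and objects as JSON in quotes. send_rows: Moves the arm, as the interface text tells. Its arguments: {"type":"object","properties":{"commands":{"type":"array","items":{"type":"number"}},"squeeze":{"type":"number"}},"required":["commands"]}

```bash
ls; mkdir -p pics
cat > h.py <<'E'
import numpy as np, cv2
from scipy.spatial.transform import Rotation as R
from cell import sensors, eyes, order, r
def cam(name):
    s=sensors.read_state(); f=eyes.grab_frame(name)
    K=f["pixels"].shape[0]/2/np.tan(np.radians(f["vfov"])/2)
    if name=="wrist":
        T=np.eye(4);T[:3,:3]=R.from_rotvec(s["eef_rot"]).as_matrix();T[:3,3]=s["position"]
        T=T@np.array(f["tool_from_camera"])
    else:
        T=np.eye(4);A=np.array(f["attitude"],float)
        T[:3,:3]=A if A.shape==(3,3) else R.from_rotvec(A).as_matrix() if A.size==3 else R.from_quat(A).as_matrix()
        T[:3,3]=f["eye"]
    return f["pixels"],dict(T=T,k=K,c=np.array([f["cx"],f["cy"]]))
def ray(c,p):
    d=np.r_[(np.array(p)-c["c"])/c["k"],1]; return c["T"][:3,3],c["T"][:3,:3]@d
def atz(c,p,z):
    o,d=ray(c,p); return o+d*(z-o[2])/d[2]
def tri(*cp):
    A=np.zeros((3,3));b=np.zeros(3);rs=[]
    for c,p in cp:
        o,d=ray(c,p);d/=np.linalg.norm(d);P=np.eye(3)-np.outer(d,d);A+=P;b+=P@o;rs.append((P,o))
    x=np.linalg.solve(A,b);return x,[np.linalg.norm(P@(x-o)) for P,o in rs]
def proj(c,X):
    q=c["T"][:3,:3].T@(np.array(X)-c["T"][:3,3]); return q[:2]/q[2]*c["k"]+c["c"]
E
python3 - <<'E'
from h import *
import pickle
f=eyes.grab_frame("scene");print({k:v for k,v in f.items() if k!="pixels"})
C={}
for n in("scene","top"):
    im,c=cam(n);C[n]=c;cv2.imwrite(f"pics/{n}0.png",cv2.resize(im[:,:,::-1],(800,600),interpolation=cv2.INTER_CUBIC)); print(n,c)
pickle.dump(C,open("c.pkl","wb"))
print(sensors.read_state())
E
```

```text
pics
{'vfov': 46.935997853684796, 'cx': 251.26541311886533, 'cy': 190.549988897184, 'eye': array([1.37575238, 0.08745588, 0.85479522]), 'attitude': array([-1.66884467, -1.8553136 ,  0.81671604])}
scene {'T': array([[-0.114494  ,  0.68630851, -0.71824213,  1.37575238],
       [ 0.99320018,  0.06373603, -0.09742242,  0.08745588],
       [-0.02108393, -0.72451249, -0.68893913,  0.85479522],
       [ 0.        ,  0.        ,  0.        ,  1.        ]]), 'k': np.float64(442.24507729175735), 'c': array([251.26541312, 190.5499889 ])}
top {'T': array([[ 0.01322142, -0.98402531,  0.17753697,  0.43084242],
       [-0.99987269, -0.01142472,  0.01113865, -0.04803477],
       [-0.00893241, -0.17766164, -0.98405109,  1.01479745],
       [ 0.        ,  0.        ,  0.        ,  1.        ]]), 'k': np.float64(348.22778014958953), 'c': array([253.05208568, 188.40687919])}
{'time': 0.15, 'joint_positions': array([-1.33942733e+00,  3.13270681e-01,  1.49820290e+00, -1.08511035e-05,
        1.33097639e+00, -2.23411294e-01]), 'joint_velocities': array([ 2.14648925e-04, -1.26264231e-03, -1.79803134e-03,  2.13743955e-05,
       -1.93556824e-03, -4.79715448e-04]), 'joint_efforts': array([ 2.66769632e-03, -4.02300739e+01, -2.52317744e+01,  6.94697862e-02,
        3.43881128e-02, -7.46983096e-05]), 'position': array([ 0.23055218, -0.4714644 ,  0.213441  ]), 'eef_rot': array([-3.05988587e+00, -7.08037586e-01,  2.19074179e-05]), 'contact_force': array([-0.1079932 ,  0.23996725, -1.08590664]), 'ft_torque': array([ 0.0332332 , -0.04793081,  0.01002193]), 'gripper_force': 0.0, 'opening': 0.9996216110325081}
```

View pics/scene0.png

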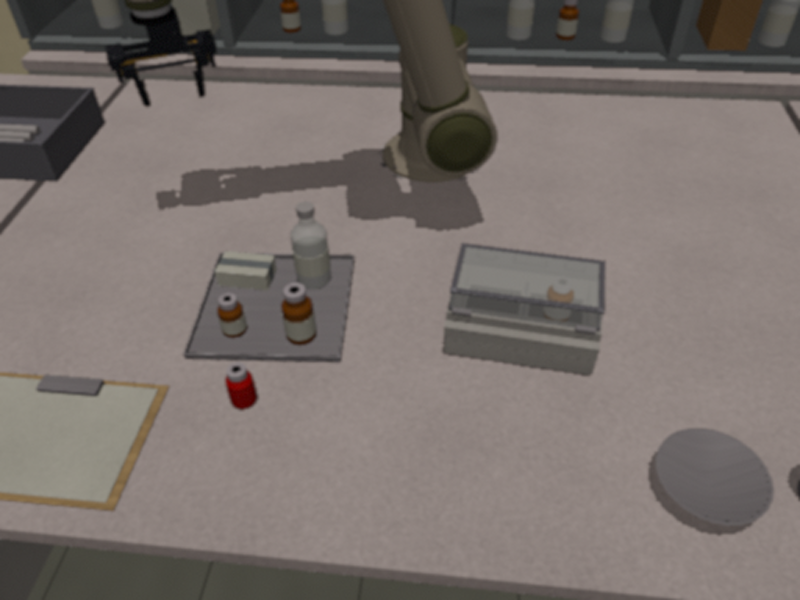

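View pics/top0.png

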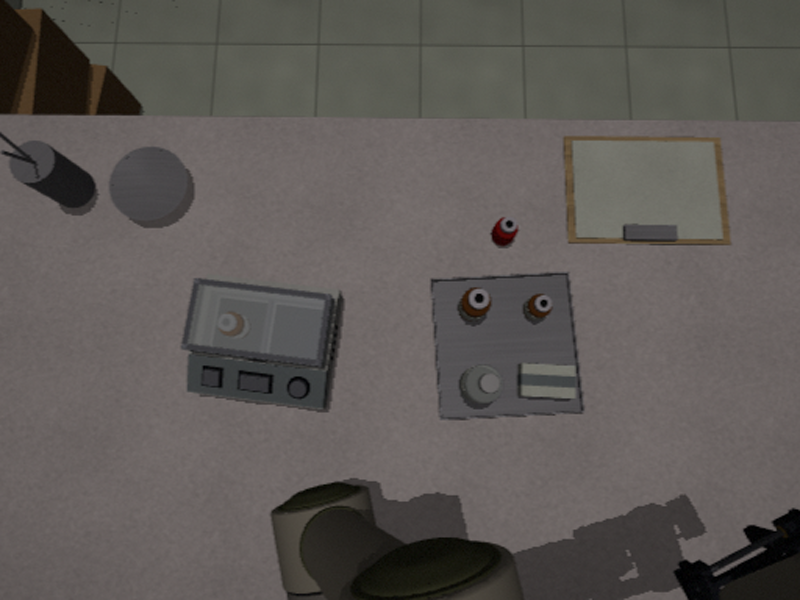

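The scene view shows the mixer facing the robot, with a vial loaded on its left side, so the right pocket is empty. On the tray, the small vial is at scene (232,315) and top (541,305). The red decoy stands outside the tray. In the top view the buttons are at STOP (212,377), key (255,382) and START (298,387).

Run:
```python
from h import *
import pickle
C=pickle.load(open("c.pkl","rb"));s=1.5625
S,T=C["scene"],C["top"]
P=lambda u,v:(u/s,v/s)
print("vialcap",tri((S,P(229,298)),(T,P(543,299))), atz(T,P(543,299),.076))
print("bigcap",tri((S,P(294,289)),(T,P(479,298))))
print("bottle",tri((S,P(305,210)),(T,P(489,383))))
print("lid corners",tri((S,P(605,262)),(T,P(196,280))),tri((S,P(462,246)),(T,P(331,366))))
for n,p in dict(stop=(212,377),key=(255,382),start=(298,387)).items(): print(n,atz(T,P(*p),.0815))
print("lidT",[atz(T,P(*p),.127).round(3) for p in((196,281),(333,294),(324,365),(183,347))])
print("loaded",atz(T,P(228,321),.118))
print("tray",[atz(T,P(*p),.014).round(3) for p in((431,280),(568,273),(583,411),(441,418))])
```

```text
vialcap (array([ 0.5936693 , -0.29156407,  0.08049376]), [np.float64(0.0024962952461767773), np.float64(0.0024962952461767157)]) [ 0.59501993 -0.29528692  0.076     ]
bigcap (array([ 0.59001227, -0.1786    ,  0.10644554]), [np.float64(0.0007048850880412106), np.float64(0.0007048850880411468)])
bottle (array([ 0.44725712, -0.1849365 ,  0.15712183]), [np.float64(0.0006763880942600576), np.float64(0.0006763880942601104)])
lid corners (array([0.596799  , 0.27910325, 0.20074359]), [np.float64(0.011210767508423305), np.float64(0.011210767508423274)]) (array([0.47146253, 0.07552695, 0.11569338]), [np.float64(0.009208349737822372), np.float64(0.009208349737822344)])
stop [0.45275908 0.27270401 0.0815    ]
key [0.44532059 0.19887251 0.0815    ]
start [0.43791646 0.12538199 0.0815    ]
lidT [array([0.61 , 0.296, 0.127]), array([0.59 , 0.066, 0.127]), array([0.473, 0.076, 0.127]), array([0.5  , 0.308, 0.127])]
loaded [0.54438054 0.24020165 0.118     ]
tray [array([ 0.64 , -0.103,  0.014]), array([ 0.656, -0.36 ,  0.014]), array([ 0.403, -0.376,  0.014]), array([ 0.387, -0.122,  0.014])]
```

```bash
cat >> h.py <<'E'
MO=np.array([.5364,.1897]); MY=-.1
def mix(x,y,z): c,s=np.cos(MY),np.sin(MY); return np.array([MO[0]+c*x-s*y,MO[1]+s*x+c*y,z])
def go(p,yaw=None):
    "shift in tool cm and turn from the measured pose"
    s=sensors.read_state();M=R.from_rotvec(s["eef_rot"]).as_matrix()
    cur=np.arctan2(M[1,0],M[0,0]); t=0 if yaw is None else -(yaw-cur)
    print(np.round(M.T@(np.array(p)-s["position"])*100,2),"turn",round(t,3),"from",s["position"].round(4),"yaw",round(cur,3),"t",s["time"].round(2))
E
python3 - <<'E'
from h import *
f=eyes.grab_frame("wrist");print(np.array(f["tool_from_camera"]).round(3),f["vfov"],r.finger_overhang)
go(mix(-.097,0,.20),MY)
E
```

```text
[[-0.001 -0.951 -0.31   0.081]
 [ 1.    -0.    -0.001  0.001]
 [ 0.001 -0.31   0.951 -0.171]
 [ 0.     0.     0.     1.   ]] 71.69988194618634 0.008Traceback (most recent call last):
  File "<stdin>", line 3, in <module>
  File "h.py", line 32, in go
    print(np.round(M.T@(np.array(p)-s["position"])*100,2),"turn",round(t,3),"from",s["position"].round(4),"yaw",round(cur,3),"t",s["time"].round(2))
                                                                                                                                 ^^^^^^^^^^^^^^^
AttributeError: 'float' object has no attribute 'round'
```

```bash
sed -i 's/s\["time"\].round(2)/round(s["time"],2)/' h.py
python3 - <<'E'
from h import *
go(mix(-.097,0,.20),MY+np.pi)
E
```

```text
[ 48.27 -51.07   1.39] turn -2.587 from [ 0.2306 -0.4715  0.2135] yaw 0.455 t 0.2
```

send_rows --commands '[0, 24, -25.5, 0.5, -1.3, 0, 24, -25.5, 0.5, -1.3, 0, 24, -25.5, 0.5, -1.3, 0, 24, -25.5, 0.5, -1.3, 0, 24, -25.5, 0.5, -1.3, 0, 24, -25.5, 0.5, -1.3, 0, 24, -25.5, 0.5, -1.3, 0, 24, -25.5, 0.5, -1.3, 0, 24, -25.5, 0.5, -1.3, 0, 24, -25.5, 0.5, -1.3, 0, 48.3, -51.1, 1, -2.587, 0, 48.3, -51.1, 1, -2.587]'

```text
time: 1.2
position: [0.3592, -0.0576, 0.2077]
eef_rot: [1.755, 2.605, 0.0]
contact_force: [0.9, -0.8, -0.3]
opening: 0.117
gripper_force: 0.0
```

Run:
```python
from h import *
go(mix(-.097,0,.20),MY+np.pi)
```

```text
[20.78 17.14  0.77] turn -1.085 from [ 0.3592 -0.0576  0.2077] yaw 1.956 t 1.2
```

send_rows --commands '[0, 20.8, 17.1, 0.8, -1.085, 0, 20.8, 17.1, 0.8, -1.085, 0, 20.8, 17.1, 0.8, -1.085, 0, 20.8, 17.1, 0.8, -1.085, 0, 20.8, 17.1, 0.8, -1.085, 0, 20.8, 17.1, 0.8, -1.085, 0, 20.8, 17.1, 0.8, -1.085, 0, 20.8, 17.1, 0.8, -1.085, 0, 20.8, 17.1, 0.8, -1.085, 0, 20.8, 17.1, 0.8, -1.085, 0, 20.8, 17.1, 0.8, -1.085, 0, 20.8, 17.1, 0.8, -1.085]'

```text
time: 2.2
position: [0.4398, 0.199, 0.1997]
eef_rot: [0.165, 3.137, -0.0]
contact_force: [-1.0, 0.4, 0.3]
opening: 0.002
gripper_force: 0.0
```

Run:
```python
from h import *
import pickle
go(mix(-.097,0,.0815),MY+np.pi)
im,c=cam("wrist");pickle.dump(c,open("w1.pkl","wb"))
im=np.ascontiguousarray(im[:,:,::-1])
for n,p in dict(k=mix(-.0916,0,.0815),s=mix(-.0916,-.075,.0815),t=mix(-.0916,.075,.0815),pk=mix(.006,-.051,.045),e=mix(-.05,0,.127)).items():
    q=proj(c,p);print(n,q.round()); cv2.drawMarker(im,tuple(int(v) for v in q),(0,255,0),0,8)
cv2.imwrite("pics/w1.png",cv2.resize(im,(800,600)))
```

```text
[-0.    0.03 11.82] turn -0.005 from [0.4398 0.199  0.1997] yaw 3.037 t 2.2
k [257. 180.]
s [191. 180.]
t [323. 179.]
pk [220. 240.]
e [257. 231.]
```

View pics/w1.png

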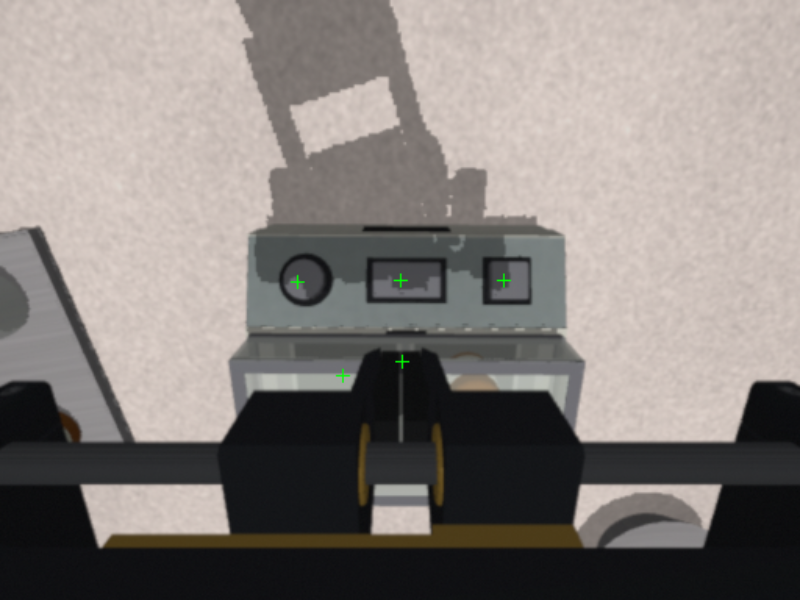

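The wrist view shows START at (306,280), the key at (406,280) and STOP at (507,280). All three sit about 3 px to the right of where I predicted them.

Run:
```python
from h import *
import pickle
C=pickle.load(open("c.pkl","rb"));T=C["top"];W=pickle.load(open("w1.pkl","rb"));s=1.5625
for n,a,b in (("start",(298,387),(306,280)),("key",(255,382),(406,280)),("stop",(212,377),(507,280))):
    print(n,tri((T,np.array(a)/s),(W,np.array(b)/s)),atz(W,np.array(b)/s,.0815))
```

```text
start (array([0.43885938, 0.12751538, 0.07282749]), [np.float64(0.0010156254020368067), np.float64(0.0010156254020368574)]) [0.43745108 0.13029098 0.0815    ]
key (array([0.44622931, 0.20151922, 0.07471212]), [np.float64(0.0011475475330016852), np.float64(0.001147547533001846)]) [0.44510552 0.20241416 0.0815    ]
stop (array([0.45320817, 0.2747988 , 0.07880158]), [np.float64(0.0011667328102844042), np.float64(0.0011667328102842364)]) [0.45283975 0.27528906 0.0815    ]
```

send_rows --commands '[0, 0, 0.2, 4, 0, 0, 0, 0.2, 8, 0, 0, 0, 0.2, 9.8, 0, 0, 0, 0.2, 10.3, 0, 0, 0, 0.2, 10.6, 0, 0, 0, 0.2, 10.8, 0, 0, 0, 0.2, 10.9, 0, 0, 0, 0.2, 11.0, 0, 0, 0, 0.2, 11.1, 0, 0, 0, 0.2, 11.2, 0]'

```text
time: 3.08
position: [0.4403, 0.2013, 0.0882]
eef_rot: [0.16, 3.136, 0.0]
contact_force: [-0.1, 0.3, -0.4]
opening: 0.005
gripper_force: 0.0
```

send_rows --commands '[0, 0, 0, 0.2, 0, 0, 0, 0, 0.3, 0, 0, 0, 0, 0.4, 0, 0, 0, 0, 0.4, 0]'

```text
time: 3.42
position: [0.4399, 0.2012, 0.0834]
eef_rot: [-0.16, -3.137, 0.0]
contact_force: [-0.2, -0.4, -0.3]
opening: 0.006
gripper_force: 0.0
```

send_rows --commands '[0, 0, 0, 0.1, 0, 0, 0, 0, 0.2, 0, 0, 0, 0, 0.3, 0, 0, 0, 0, 0.4, 0, 0, 0, 0, 0.4, 0]'

```text
time: 3.83
position: [0.4399, 0.2012, 0.0794]
eef_rot: [-0.16, -3.137, 0.0]
contact_force: [-0.2, 0.4, -0.1]
opening: 0.004
gripper_force: 0.0
```

Run:
```python
from h import *
im,c=cam("wrist");im=np.ascontiguousarray(im[:,:,::-1])
a=im[90:290,130:390]
im2,c2=cam("top"); b=im2[150:290,100:270,::-1]
o=np.zeros((600,800,3),np.uint8);o[:400,:520]=cv2.resize(a,(520,400));o[320:600,460:800]=cv2.resize(b,(340,280))
cv2.imwrite("pics/w2.png",o); print(sensors.read_state()["contact_force"],proj(c,sensors.read_state()["position"]-[0,0,.008]))
```

```text
[-0.7265025  -0.44419494 -0.48470277] [256.6735618  215.24629123]
```

View pics/w2.png

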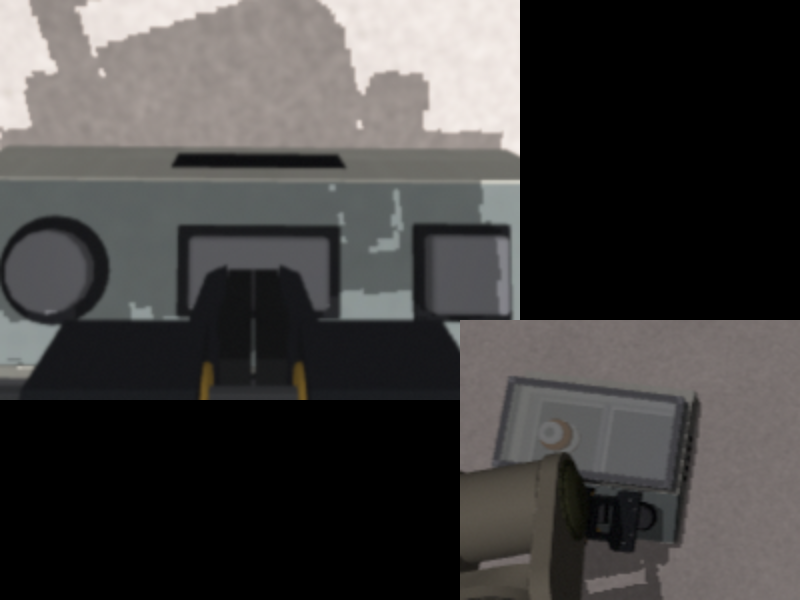

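The fingers are over the key, slightly left of its centre, and not touching it yet. I'll keep going down.

send_rows --commands '[0, 0, 0.2, 0.1, 0, 0, 0, 0.2, 0.2, 0, 0, 0, 0.2, 0.3, 0, 0, 0, 0.2, 0.3, 0]'

```text
time: 4.27
position: [0.4401, 0.2033, 0.0764]
eef_rot: [-0.16, -3.137, 0.0]
contact_force: [0.7, 0.2, -0.1]
opening: 0.009
gripper_force: 0.0
```

send_rows --commands '[0, 0, 0, 0.1, 0, 0, 0, 0, 0.2, 0, 0, 0, 0, 0.3, 0, 0, 0, 0, 0.3, 0]'

```text
time: 4.6
position: [0.4401, 0.2032, 0.0734]
eef_rot: [-0.16, -3.137, 0.0]
contact_force: [-0.2, 0.5, -0.0]
opening: -0.0
gripper_force: 0.0
```

Run:
```python
from h import *
print([a for a in dir(r) if a[0]!='_'],r.finger_overhang)
im,c=cam("wrist");im=np.ascontiguousarray(im[:,:,::-1])
a=im[90:290,130:390]
im2,c2=cam("scene"); b=im2[130:240,270:400,::-1]
o=np.zeros((600,800,3),np.uint8);o[:400,:520]=cv2.resize(a,(520,400));o[270:600,410:800]=cv2.resize(b,(390,330))
cv2.imwrite("pics/w3.png",o); print(sensors.read_state())
```

```text
['MotionError', 'finger_overhang'] 0.008
{'time': 4.7, 'joint_positions': array([ 1.90262335e-01,  3.92542771e-01,  1.79071535e+00,  2.30265980e-06,
        9.58398795e-01, -1.27871006e+00]), 'joint_velocities': array([-0.0009031 , -0.00285259, -0.00052825,  0.00106602,  0.00124026,
       -0.00101424]), 'joint_efforts': array([-3.16246282e-03, -3.87394238e+01, -2.01723915e+01,  6.17477781e-03,
        7.34115019e-02, -3.83641679e-05]), 'position': array([0.44021849, 0.20322027, 0.0736156 ]), 'eef_rot': array([-1.59874452e-01, -3.13745911e+00,  2.12338605e-05]), 'contact_force': array([ 0.19361163, -0.00693018, -0.18616925]), 'ft_torque': array([ 0.05601314, -0.12445161, -0.05655834]), 'gripper_force': 0.0, 'opening': 0.004931535430667119}
```

View pics/w3.png

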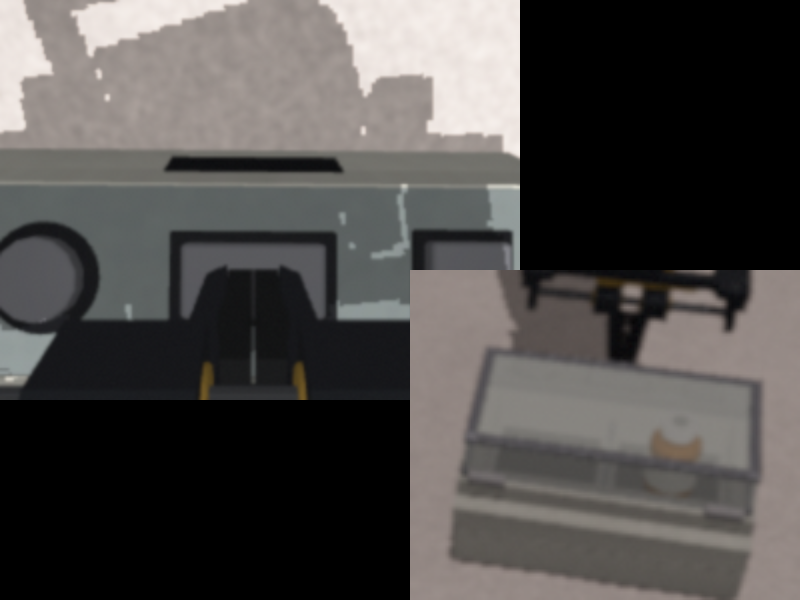

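send_rows --commands '[0, 0, 0, 0.1, 0, 0, 0, 0, 0.2, 0, 0, 0, 0, 0.3, 0, 0, 0, 0, 0.3, 0]'

```text
time: 5.03
position: [0.4401, 0.2032, 0.0704]
eef_rot: [-0.16, -3.137, 0.0]
contact_force: [-0.3, 0.3, 0.1]
opening: 0.004
gripper_force: 0.0
```

send_rows --commands '[0, 0, 0, 0.1, 0, 0, 0, 0, 0.2, 0, 0, 0, 0, 0.3, 0, 0, 0, 0, 0.3, 0]'

```text
time: 5.37
position: [0.4401, 0.2032, 0.0674]
eef_rot: [-0.16, -3.137, 0.0]
contact_force: [-0.6, 0.1, 0.0]
opening: 0.007
gripper_force: 0.0
```

send_rows --commands '[0, 0, 0, 0.1, 0, 0, 0, 0, 0.2, 0, 0, 0, 0, 0.3, 0, 0, 0, 0, 0.4, 0, 0, 0, 0, 0.4, 0]'

```text
time: 5.78
position: [0.4401, 0.2032, 0.0634]
eef_rot: [-0.16, -3.137, 0.0]
contact_force: [-0.4, -0.4, -0.2]
opening: 0.004
gripper_force: 0.0
```

Run:
```python
from h import *
im,c=cam("wrist");im=np.ascontiguousarray(im[:,:,::-1])
a=im[90:290,130:390]
print(sensors.read_state()["position"],sensors.read_state()["contact_force"],c)
cv2.imwrite("pics/w4.png",cv2.resize(a,(780,600)))
```

```text
[0.44013732 0.20324174 0.06352615] [-0.04634148 -0.35214912 -1.05482386] {'T': array([[ 1.02227133e-01,  9.46272831e-01,  3.06785499e-01,
         3.60719015e-01],
       [ 9.94760802e-01, -9.74759902e-02, -3.08119651e-02,
         2.10888484e-01],
       [ 7.47694886e-04,  3.08328008e-01, -9.51279812e-01,
         2.34456918e-01],
       [ 0.00000000e+00,  0.00000000e+00,  0.00000000e+00,
         1.00000000e+00]]), 'k': np.float64(265.7260680230579), 'c': array([256.15009851, 186.83099556])}
```

View pics/w4.png

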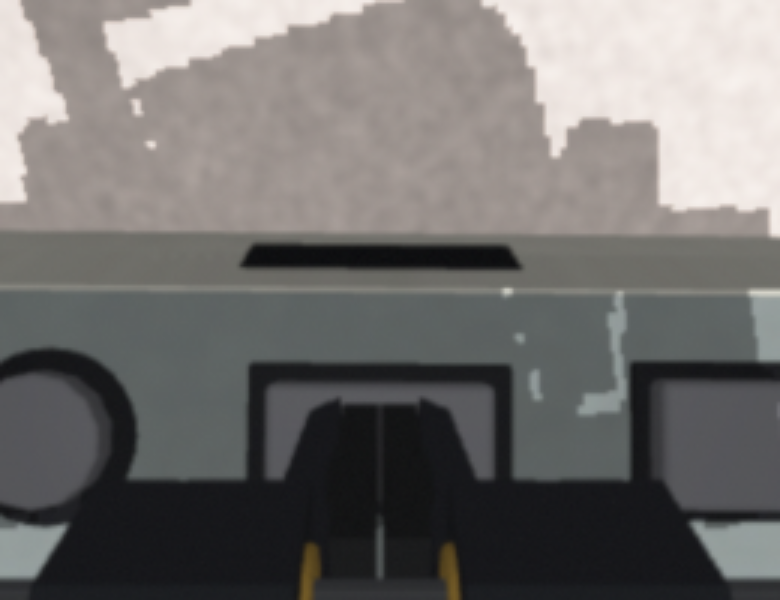

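send_rows --commands '[0, 0, 0, 0.1, 0, 0, 0, 0, 0.2, 0, 0, 0, 0, 0.3, 0, 0, 0, 0, 0.3, 0]'

```text
time: 6.17
position: [0.4401, 0.2032, 0.0605]
eef_rot: [-0.16, -3.137, 0.0]
contact_force: [-0.7, -0.6, -0.2]
opening: 0.006
gripper_force: 0.0
```

send_rows --commands '[0, 0, 0, 0.1, 0, 0, 0, 0, 0.2, 0, 0, 0, 0, 0.3, 0, 0, 0, 0, 0.4, 0, 0, 0, 0, 0.4, 0]'

```text
time: 6.58
position: [0.4407, 0.2033, 0.0569]
eef_rot: [0.16, 3.136, 0.0]
contact_force: [0.8, 0.8, 4.3]
opening: 0.001
gripper_force: 1.6
```

send_rows --commands '[0, 0, 0, 0.2, 0, 0, 0, 0, 0.4, 0, 0, 0, 0, 0.6, 0, 0, 0, 0, 0.6, 0]'

```text
time: 6.92
position: [0.441, 0.2034, 0.0515]
eef_rot: [0.16, 3.136, 0.001]
contact_force: [-0.4, -1.6, 12.3]
opening: 0.007
gripper_force: 5.3
```

send_rows --commands '[0, 0, 0, -1, 0, 0, 0, 0, -3, 0, 0, 2, 0, -7, 0, 0, 3, 0, -11, 0, 0, 3, 0, -15, 0, 8.8, 3, 0, -15, 0, 8.8, 3, 0, -15, 0]'

```text
time: 7.5
position: [0.4108, 0.2065, 0.2023]
eef_rot: [0.159, 3.134, 0.002]
contact_force: [0.3, -0.5, -0.8]
opening: 0.134
gripper_force: 0.0
```

Run:
```python
from h import *
im,c=cam("top");im2,c2=cam("wrist")
o=np.hstack([cv2.resize(im[120:300,90:270,::-1],(400,400)),cv2.resize(im2[:,:,::-1],(400,300))[:300].repeat(1,0) if 0 else cv2.copyMakeBorder(cv2.resize(im2[:,:,::-1],(400,300)),0,100,0,0,0)])
cv2.imwrite("pics/a5.png",o)
go([.594,-.293,.23],np.pi/2)
```

```text
[-23.4  -47.78  -3.07] turn 1.469 from [0.4097 0.2061 0.1995] yaw 3.04 t 7.6
```

View pics/a5.png

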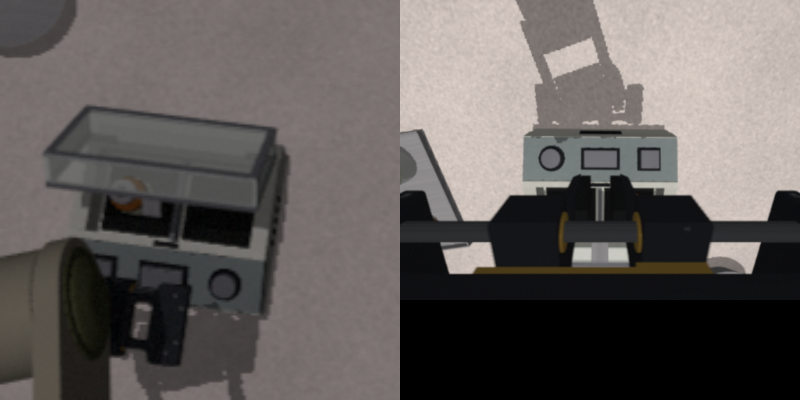

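The lid is swinging open. Next is the vial.

send_rows --commands '[8.8, -20, -40, -3, 1.2, 8.8, -20, -40, -3, 1.2, 8.8, -20, -40, -3, 1.2, 8.8, -20, -40, -3, 1.2, 8.8, -20, -40, -3, 1.2, 8.8, -20, -40, -3, 1.2, 8.8, -20, -40, -3, 1.2, 8.8, -20, -40, -3, 1.2, 8.8, -20, -40, -3, 1.2, 8.8, -23.4, -47.8, -3, 1.469, 8.8, -23.4, -47.8, -3, 1.469, 8.8, -23.4, -47.8, -3, 1.469]'

```text
time: 8.6
position: [0.5835, -0.2636, 0.2272]
eef_rot: [-2.226, -2.211, 0.001]
contact_force: [0.1, 0.8, 1.3]
opening: 0.998
gripper_force: 0.0
```

send_rows --commands '[8.8, 0, 0, 0, 0, 8.8, 0, 0, 0, 0]'

```text
time: 8.77
position: [0.5832, -0.2631, 0.2262]
eef_rot: [-2.22, -2.215, 0.001]
contact_force: [-0.5, 0.5, -0.7]
opening: 1.001
gripper_force: 0.0
```

Run:
```python
from h import *
import pickle
go([.594,-.293,.23],np.pi/2)
im,c=cam("wrist");pickle.dump(c,open("w2.pkl","wb"))
cv2.imwrite("pics/w6.png",cv2.resize(im[:,:,::-1],(800,600)))
print(c,proj(c,[.594,-.293,.076])*1.5625)
```

```text
[-2.98  1.09 -0.4 ] turn -0.002 from [ 0.5832 -0.2631  0.2262] yaw 1.569 t 8.77
{'T': array([[ 0.99998271, -0.00109465, -0.00577811,  0.58472683],
       [-0.00280897, -0.95210521, -0.3057577 , -0.18367905],
       [-0.00516667,  0.30576865, -0.95209182,  0.39740268],
       [ 0.        ,  0.        ,  0.        ,  1.        ]]), 'k': np.float64(265.7260680230579), 'c': array([256.15009851, 186.83099556])} [413.98647098 299.01923848]
```

View pics/w6.png

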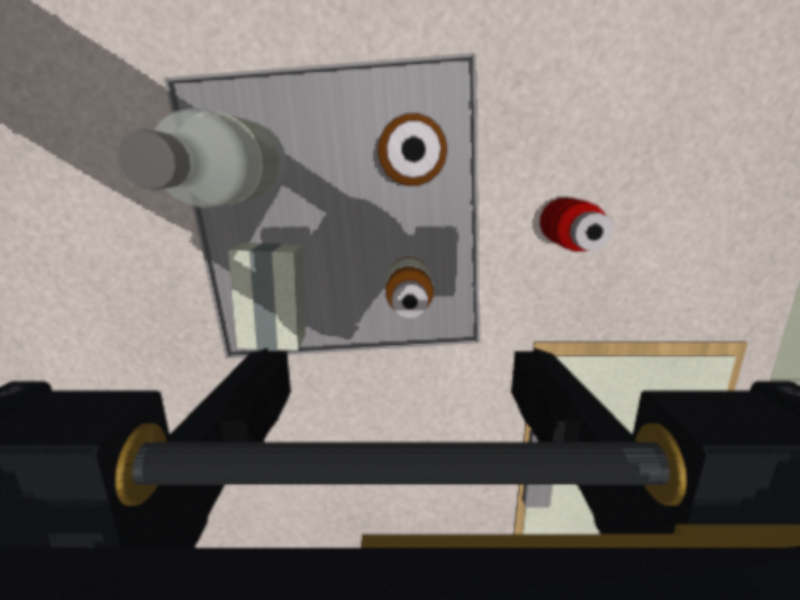

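The vial cap is at (410,300). The tip gap and rows, together with the key contact, put the fingertips about 24 mm behind the TCP, not 8 mm ahead of it. I'll use that measured offset from here on.

```bash
cat >> h.py <<'E'
TIP=.0235 # measured: fingertips this far behind TCP
MO=np.array([.5366,.192])
E
python3 - <<'E'
from h import *
import pickle
C=pickle.load(open("c.pkl","rb"));W=pickle.load(open("w2.pkl","rb"));s=1.5625
p=np.array
print(tri((C["scene"],p((229,298))/s),(C["top"],p((543,299))/s),(W,p((410,300))/s)),atz(W,p((410,300))/s,.076))
print("big",tri((C["scene"],p((294,289))/s),(C["top"],p((479,298))/s),(W,p((413,150))/s)))
v=atz(W,p((410,300))/s,.076)
go([v[0],v[1],.025-TIP],np.pi/2)
E
```

```text
(array([ 0.59235011, -0.29211985,  0.07968957]), [np.float64(0.0025861777504739146), np.float64(0.002851027229136136), np.float64(0.0017314111309849048)]) [ 0.59074559 -0.2938439   0.076     ]
big (array([ 0.5907653 , -0.17840485,  0.10696437]), [np.float64(0.0007427547308985052), np.float64(0.00108345809553373), np.float64(0.0009328947555888991)])
[-3.28  0.83 22.55] turn -0.0 from [ 0.5832 -0.2616  0.2271] yaw 1.571 t 8.82
```

send_rows --commands '[8.8, -3.3, 0.8, 0, 0, 8.8, -3.3, 0.8, 4, 0, 8.8, -3.3, 0.8, 8, 0, 8.8, -3.3, 0.8, 12, 0, 8.8, -3.3, 0.8, 15, 0, 8.8, -3.3, 0.8, 17, 0, 8.8, -3.3, 0.8, 19, 0, 8.8, -3.3, 0.8, 20, 0, 8.8, -3.3, 0.8, 20, 0]'

```text
time: 9.57
position: [0.5907, -0.2926, 0.0273]
eef_rot: [-2.216, -2.22, 0.001]
contact_force: [-0.6, -0.3, 0.1]
opening: 1.0
gripper_force: 0.0
```

Run:
```python
from h import *
go([.591,-.293,.025-TIP],np.pi/2)
im,c=cam("wrist")
cv2.imwrite("pics/w7.png",im[:,:,::-1])
```

```text
[-0.04  0.04  2.58] turn 0.002 from [ 0.5907 -0.2926  0.0273] yaw 1.573 t 9.57
```

View pics/w7.png

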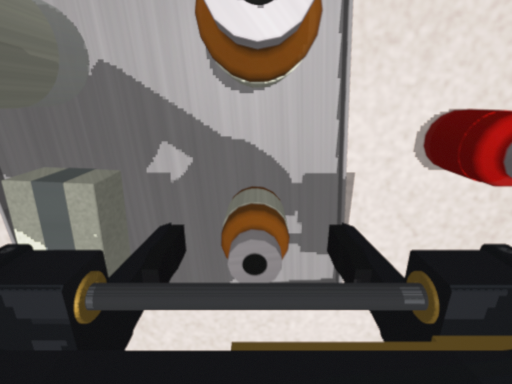

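The vial is centred between the jaws (cap at column 255). Next I descend and close.

send_rows --commands '[8.8, 0, 0, 1.5, 0, 8.8, 0, 0, 2.3, 0, 8.8, 0, 0, 2.6, 0, 8.8, 0, 0, 2.6, 0, 3.5, 0, 0, 2.6, 0, 3.5, 0, 0, 2.6, 0, 3.5, 0, 0, 2.6, 0, 3.5, 0, 0, 2.6, 0, 3.5, 0, 0, 2.6, 0, 3.5, 0, 0, 2.6, 0, 3.5, 0, 0, 2.6, 0, 3.5, 0, 0, 2.6, 0]' --squeeze 15

```text
time: 10.62
position: [0.5917, -0.2947, 0.0037]
eef_rot: [-2.221, -2.221, 0.0]
contact_force: [-0.4, -0.1, 0.9]
opening: 0.484
gripper_force: 15.0
```

send_rows --commands '[3.5, 0, 0, -1, 0, 3.5, 0, 0, -4, 0, 3.5, 0, 0, -8, 0, 3.5, 0, 0, -12, 0, 3.5, 0, 0, -16, 0, 3.5, 0, 0, -20, 0, 3.5, 0, 0, -22, 0, 3.5, 0, 0, -22, 0]'

```text
time: 11.28
position: [0.593, -0.2955, 0.2301]
eef_rot: [2.214, 2.215, 0.002]
contact_force: [0.0, 0.3, -0.7]
opening: 0.481
gripper_force: 15.0
```

Run:
```python
from h import *
print(mix(.006,-.051,.2), sensors.read_state()["opening"])
go(mix(.006,-.051,.2),MY+np.pi)
```

```text
[0.53747852 0.14065579 0.2       ] 0.4813156613119508
[43.63 -5.56  2.71] turn -1.471 from [ 0.593  -0.2955  0.2301] yaw 1.571 t 11.28
```

send_rows --commands '[3.5, 3, -0.4, 0.5, -0.1, 3.5, 7, -0.8, 1, -0.22, 3.5, 11, -1.3, 1, -0.34, 3.5, 15, -1.8, 1, -0.46, 3.5, 19, -2.3, 1, -0.58, 3.5, 23, -2.8, 1, -0.7, 3.5, 27, -3.3, 1, -0.82, 3.5, 31, -3.8, 1, -0.94, 3.5, 35, -4.3, 1, -1.06, 3.5, 39, -4.9, 2, -1.18, 3.5, 42, -5.4, 2.5, -1.3, 3.5, 43.6, -5.6, 2.7, -1.42]'

```text
time: 12.28
position: [0.5337, 0.1446, 0.195]
eef_rot: [-0.223, -3.13, -0.0]
contact_force: [0.1, -0.3, -1.6]
opening: 0.483
gripper_force: 15.0
```

send_rows --commands '[3.5, 0, 0, 0, -0.05, 3.5, 0, 0, 0, -0.05, 3.5, 0, 0, 0, -0.05, 3.5, 0, 0, 0, -0.05]'

```text
time: 12.62
position: [0.5356, 0.1408, 0.1963]
eef_rot: [-0.162, -3.137, 0.0]
contact_force: [-0.2, -0.4, -1.6]
opening: 0.481
gripper_force: 15.0
```

Run:
```python
from h import *
go(mix(.006,-.051,.046),MY+np.pi)
im,c=cam("wrist");im=np.ascontiguousarray(im[:,:,::-1])
for p in [mix(.006+a,-.051+b,.085) for a in(-.0515,.0515) for b in(-.0485,.0485)]:
    cv2.drawMarker(im,tuple(int(v) for v in proj(c,p)),(0,255,0),0,8)
im2,c2=cam("top"); b=im2[140:290,90:270,::-1].copy()
o=np.zeros((600,800,3),np.uint8);o[:384,:512]=im;o[300:600,440:800]=cv2.resize(b,(360,300))
cv2.imwrite("pics/w8.png",o)
```

```text
[-1.900e-01  1.000e-02  1.503e+01] turn -0.003 from [0.5356 0.1408 0.1963] yaw 3.038 t 12.62
```

View pics/w8.png

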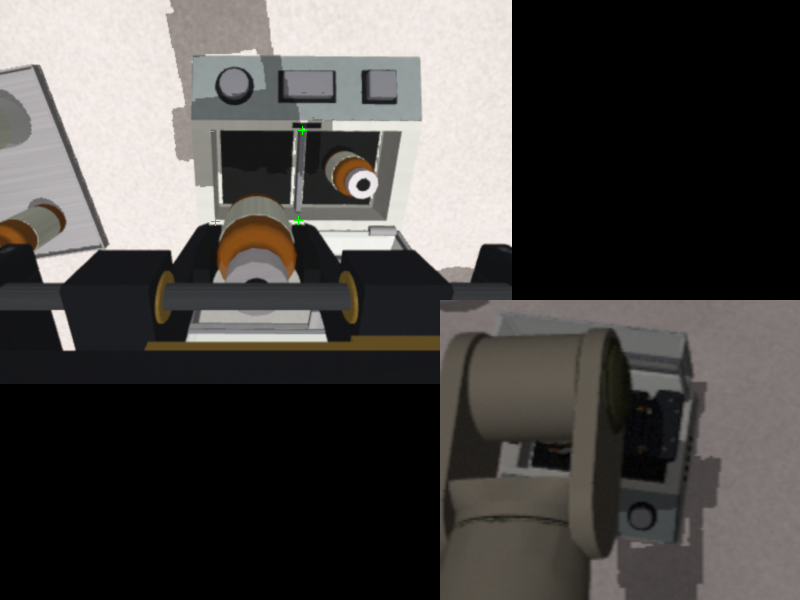

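The pocket is under the vial and about 1 mm towards +y. Next I lower the vial into it.

send_rows --commands '[3.5, -0.2, 0.1, 2, 0, 3.5, -0.2, 0.1, 5, 0, 3.5, -0.2, 0.1, 8, 0, 3.5, -0.2, 0.1, 10.5, 0, 3.5, -0.2, 0.1, 12.5, 0, 3.5, -0.2, 0.1, 13.7, 0, 3.5, -0.2, 0.1, 14.2, 0, 3.5, -0.2, 0.1, 14.5, 0, 3.5, -0.2, 0.1, 14.7, 0, 3.5, -0.2, 0.1, 14.7, 0, 3.5, -0.2, 0.1, 14.7, 0]'

```text
time: 13.63
position: [0.5383, 0.1421, 0.0504]
eef_rot: [0.158, 3.136, 0.0]
contact_force: [-0.5, 0.1, -0.7]
opening: 0.478
gripper_force: 15.0
```

send_rows --commands '[3.5, 0, 0, 0.1, 0, 3.5, 0, 0, 0.2, 0, 3.5, 0, 0, 0.3, 0, 3.5, 0, 0, 0.4, 0, 3.5, 0, 0, 0.4, 0]'

```text
time: 14.05
position: [0.5379, 0.1421, 0.0457]
eef_rot: [0.158, 3.137, 0.0]
contact_force: [-0.5, -0.2, -0.7]
opening: 0.477
gripper_force: 15.0
```

send_rows --commands '[3.5, 0, 0, 0.1, 0, 3.5, 0, 0, 0.2, 0, 3.5, 0, 0, 0.2, 0]'

```text
time: 14.3
position: [0.5382, 0.1421, 0.0455]
eef_rot: [0.158, 3.136, -0.0]
contact_force: [-6.9, -1.6, 16.3]
opening: 0.484
gripper_force: 15.0
```

send_rows --commands '[3.5, 0, 0, -0.2, 0, 3.5, 0, 0, -0.2, 0, 5.3, 0, 0, -0.2, 0, 5.3, 0, 0, -0.2, 0, 5.3, 0, 0, -0.2, 0, 5.3, 0, 0, -0.2, 0]'

```text
time: 14.8
position: [0.5378, 0.1421, 0.0454]
eef_rot: [-0.158, -3.137, 0.0]
contact_force: [0.3, -0.3, 0.2]
opening: 0.604
gripper_force: 0.0
```

send_rows --commands '[5.3, 0, 0, -1, 0, 5.3, 0, 0, -3, 0, 5.3, 0, 0, -5, 0, 5.3, 0, 0, -8, 0, 5.3, 0, 0, -12, 0, 5.3, 0, 0, -16, 0, 0, 0, 0, -20, 0, 0, 0, 0, -24, 0, 0, 0, 0, -27, 0, 0, 0, 0, -27, 0]'

```text
time: 15.63
position: [0.5389, 0.1422, 0.3229]
eef_rot: [0.157, 3.126, 0.002]
contact_force: [0.3, 0.1, 1.3]
opening: 0.325
gripper_force: 0.0
```

Run:
```python
from h import *
im,c=cam("wrist");im=im[:,:,::-1]
im2,c2=cam("scene"); b=im2[110:250,260:420,::-1].copy()
o=np.zeros((600,800,3),np.uint8);o[:384,:512]=im;o[215:600,360:800]=cv2.resize(b,(440,385))
cv2.imwrite("pics/w9.png",o)
th=1.8
hx,hz=.070,.085
for th in (1.8,1.6,1.4,1.2,1.0,.8,.6,.4,.2,0):
    e=np.array([-np.cos(th),np.sin(th)]);n=np.array([np.sin(th),np.cos(th)])
    p=np.array([hx,hz])+.105*e+.042*n+[.009,0]
    print(th,p.round(3),mix(p[0],-.02,p[1]-TIP).round(3))
go(mix(.18,-.02,.34),MY+np.pi)
```

```text
1.8 [0.144 0.178] [0.678 0.158 0.154]
1.6 [0.124 0.189] [0.658 0.16  0.165]
1.4 [0.103 0.196] [0.637 0.162 0.172]
1.2 [0.08  0.198] [0.614 0.164 0.175]
1.0 [0.058 0.196] [0.592 0.166 0.173]
0.8 [0.036 0.19 ] [0.57  0.169 0.166]
0.6 [0.016 0.179] [0.551 0.17  0.155]
0.4 [-0.001  0.165] [0.533 0.172 0.141]
0.2 [-0.016  0.147] [0.519 0.174 0.124]
0 [-0.026  0.127] [0.509 0.175 0.104]
[-17.39   2.96  -2.32] turn -0.001 from [0.5378 0.1421 0.3165] yaw 3.041 t 15.73
```

View pics/w9.png

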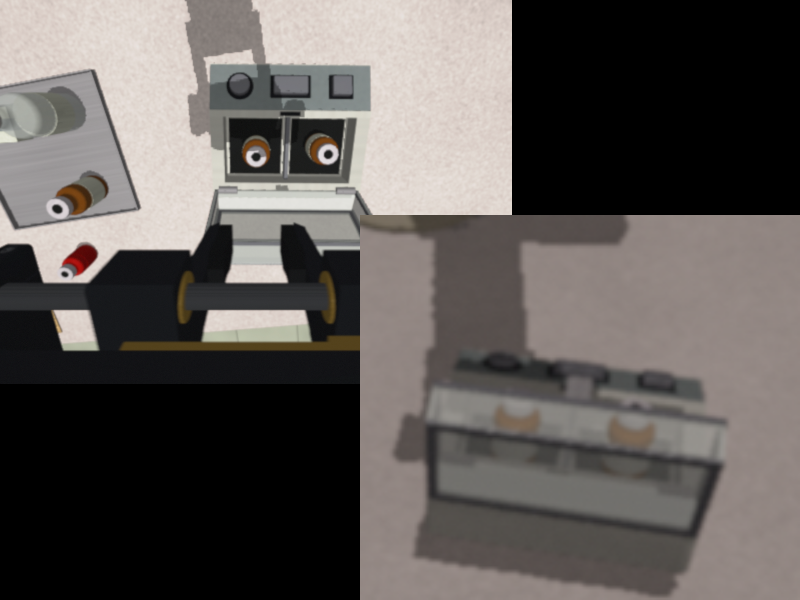

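The wrist view shows the vial upright in the right pocket with its cap at (256,157), the loaded vial untouched, and the hood fully open. That was picture 11, one over the limit, so from here I'll go by force and numbers. Next I move behind the hood.

send_rows --commands '[0, -4, 0.8, 0, 0, 0, -8, 1.5, 0, 0, 0, -12, 2.2, 0, 0, 0, -15.9, 3, 0, 0, 0, -15.9, 3, 0, 0, 0, -15.9, 3, 4, 0, 0, -15.9, 3, 8, 0, 0, -15.9, 3, 12, 0, 0, -15.9, 3, 15, 0, 0, -15.9, 3, 16.6, 0, 0, -15.9, 3, 16.6, 0, 0, -15.9, 3, 16.6, 0]'

```text
time: 16.73
position: [0.6984, 0.1559, 0.1484]
eef_rot: [-0.158, -3.135, 0.0]
contact_force: [0.0, -0.2, 0.2]
opening: 0.004
gripper_force: 0.0
```

Run:
```python
from h import *
for x,z in ((.144,.154),(.124,.165),(.103,.172),(.08,.175),(.058,.173),(.036,.166),(.016,.155),(-.001,.141),(-.016,.124),(-.028,.112)):
    go(mix(x,-.02,z),MY+np.pi)
```

```text
[ 2.06 -0.03 -0.55] turn -0.001 from [0.6984 0.1559 0.1484] yaw 3.041 t 16.73
[ 4.07 -0.03 -1.64] turn -0.001 from [0.6984 0.1559 0.1484] yaw 3.041 t 16.73
[ 6.17 -0.03 -2.34] turn -0.001 from [0.6984 0.1559 0.1484] yaw 3.041 t 16.73
[ 8.47 -0.03 -2.63] turn -0.001 from [0.6984 0.1559 0.1484] yaw 3.041 t 16.73
[10.67 -0.03 -2.42] turn -0.001 from [0.6984 0.1559 0.1484] yaw 3.041 t 16.73
[12.87 -0.03 -1.72] turn -0.001 from [0.6984 0.1559 0.1484] yaw 3.041 t 16.73
[14.86 -0.04 -0.61] turn -0.001 from [0.6984 0.1559 0.1484] yaw 3.041 t 16.73
[16.56 -0.04  0.79] turn -0.001 from [0.6984 0.1559 0.1484] yaw 3.041 t 16.73
[18.05 -0.04  2.5 ] turn -0.001 from [0.6984 0.1559 0.1484] yaw 3.041 t 16.73
[19.25 -0.04  3.7 ] turn -0.001 from [0.6984 0.1559 0.1484] yaw 3.041 t 16.73
```

send_rows --commands '[0, 1, 0, -0.3, 0, 0, 2, 0, -0.6, 0, 0, 3, 0, -1.1, 0, 0, 4, 0, -1.6, 0, 0, 5.1, 0, -2, 0, 0, 6.2, 0, -2.3, 0, 0, 7.3, 0, -2.5, 0, 0, 8.5, 0, -2.6, 0, 0, 9.6, 0, -2.5, 0, 0, 10.7, 0, -2.4, 0]'

```text
time: 17.57
position: [0.5934, 0.1669, 0.1762]
eef_rot: [0.158, 3.132, 0.001]
contact_force: [3.9, 0.1, -0.1]
opening: 0.006
gripper_force: 1.3
```

Contact at about 4 N, so the hood is moving. From the commanded (10.7, -2.4), I continue along the arc.

send_rows --commands '[0, 1.1, 0, 0.3, 0, 0, 2.2, 0, 0.7, 0, 0, 3.2, 0, 1.2, 0, 0, 4.2, 0, 1.8, 0, 0, 5.1, 0, 2.5, 0, 0, 5.9, 0, 3.2, 0, 0, 6.7, 0, 4, 0, 0, 7.4, 0, 4.7, 0, 0, 7.4, 0, 4.7, 0]'

```text
time: 18.32
position: [0.5186, 0.1744, 0.1275]
eef_rot: [0.158, 3.136, 0.0]
contact_force: [-0.5, 0.4, 1.1]
opening: 0.004
gripper_force: 0.6
```

send_rows --commands '[0, 0.5, 0, 0.6, 0, 0, 1, 0, 1.2, 0, 0, 1.4, 0, 1.7, 0, 0, 1.6, 0, 2, 0, 0, 1.6, 0, 2.2, 0, 0, 1.6, 0, 2.2, 0]'

```text
time: 18.82
position: [0.5024, 0.1759, 0.1042]
eef_rot: [-0.158, -3.136, 0.0]
contact_force: [-1.2, 0.3, 2.7]
opening: 0.005
gripper_force: 0.8
```

send_rows --commands '[0, 0.3, 0, 0.15, 0, 0, 0.3, 0, 0.3, 0, 0, 0.3, 0, 0.45, 0, 0, 0.3, 0, 0.45, 0]'

```text
time: 19.15
position: [0.4995, 0.1761, 0.1011]
eef_rot: [-0.158, -3.137, 0.0]
contact_force: [-6.8, -1.1, 18.2]
opening: 0.006
gripper_force: 8.4
```

send_rows --commands '[0, 0, 0, 0.1, 0, 0, 0, 0, 0.1, 0, 0, 0, 0, -1, 0, 0, 0, 0, -4, 0, 0, 0, 0, -8, 0, 0, 0, 0, -10, 0, 0, 0, 0, -10, 0]'

```text
time: 19.73
position: [0.5015, 0.1763, 0.2042]
eef_rot: [0.158, 3.131, 0.002]
contact_force: [-0.2, 0.0, 0.4]
opening: 0.007
gripper_force: 0.0
```

Run:
```python
from h import *
a=cv2.imread("pics/scene0.png"); im,c=cam("scene")
b=cv2.resize(im[:,:,::-1],(800,600),interpolation=cv2.INTER_CUBIC)
d=cv2.absdiff(a,b).max(2)
print("scene hood region diff", [(n,d[y0:y1,x0:x1].mean().round(1)) for n,(x0,x1,y0,y1) in dict(hoodfront=(450,605,285,330),hoodback_above=(455,605,200,245),body=(450,600,330,365),right_edge=(590,615,255,330)).items()])
g=cv2.resize(d[190:370:15,440:620:15],None,fx=1,fy=1);print(g)
go(mix(-.0955,-.075,.16),MY+np.pi)
```

```text
scene hood region diff [('hoodfront', np.float64(4.7)), ('hoodback_above', np.float64(19.7)), ('body', np.float64(1.9)), ('right_edge', np.float64(2.5))]
[[ 60  36   9  55  56  15 101   2   2   2   3   3]
 [ 60  57   1  55  55  13 128   2   2   2   3   2]
 [ 60  60   1  52  55   3   3   2   3   2   2   3]
 [  2   2  55  55  55  13   2   2   2   2   2   2]
 [  2   2   1   3  21  43   2   3   3   2   3   2]
 [  2   2   3   2   2   2   1   2   2   3   2   1]
 [  2   3   2  21   3   2   2   3   2   2   3   2]
 [  3   3  14   9   2   2   3   2   2   2   3   2]
 [  3   0   3   9  18   3   2   2   5  12  10   2]
 [  2   2   2   3   2   3   1   2   2   4   3   1]
 [  2   1   2   2   2   1   3   2   3   2   2   2]
 [  2   2   2   3   2   2   2   2   3   2   2   2]]
[ 6.13 -5.57  4.12] turn -0.001 from [0.5005 0.1761 0.2014] yaw 3.041 t 19.78
```

The hood's image matches the initial shut view, so the hood is caught. Next is START.

send_rows --commands '[0, 3, -2.8, 0, 0, 0, 6.1, -5.5, 0, 0, 0, 6.1, -5.5, 0, 0, 0, 6.1, -5.5, 4, 0, 0, 6.1, -5.5, 8, 0, 0, 6.1, -5.5, 11, 0, 0, 6.1, -5.5, 13, 0, 0, 6.1, -5.5, 13.7, 0, 0, 6.1, -5.5, 14, 0, 0, 6.1, -5.5, 14.2, 0, 0, 6.1, -5.5, 14.4, 0, 0, 6.1, -5.5, 14.4, 0]'

```text
time: 20.78
position: [0.434, 0.1275, 0.0567]
eef_rot: [0.158, 3.137, 0.0]
contact_force: [-3.7, -1.4, 2.4]
opening: 0.002
gripper_force: 1.6
```

send_rows --commands '[0, 0, 0, 0.2, 0, 0, 0, 0, 0.4, 0, 0, 0, 0, 0.55, 0, 0, 0, 0, 0.55, 0]'

```text
time: 21.12
position: [0.4353, 0.1274, 0.0522]
eef_rot: [0.158, 3.134, 0.0]
contact_force: [-3.9, -0.8, 18.0]
opening: 0.004
gripper_force: 8.5
```

send_rows --commands '[0, 0, 0, 0.05, 0, 0, 0, 0, 0.1, 0, 0, 0, 0, 0.1, 0]'

```text
time: 21.37
position: [0.4355, 0.1275, 0.0519]
eef_rot: [0.158, 3.133, 0.0]
contact_force: [-8.1, -3.0, 25.4]
opening: 0.002
gripper_force: 13.4
```

Bottomed: +7 N for 0.3 mm. I'll release and back away.

send_rows --commands '[0, 0, 0, -0.5, 0, 0, 0, 0, -1.5, 0, 0, 0, 0, -4, 0, 0, 1, 0, -8, 0, 0, 3, 0, -12, 0, 0, 7, 0, -15, 0, 0, 8, 0, -15, 0, 0, 8, 0, -15, 0, 0, 8, 0, -15, 0]'

```text
time: 22.12
position: [0.3546, 0.1357, 0.2001]
eef_rot: [0.158, 3.135, 0.001]
contact_force: [0.6, 0.4, -0.7]
opening: 0.007
gripper_force: 0.0
```

Run:
```python
from h import *
s=sensors.read_state();print(s["time"],s["position"],s["contact_force"])
a=cv2.imread("pics/scene0.png"); im,c=cam("scene")
b=cv2.resize(im[:,:,::-1],(800,600),interpolation=cv2.INTER_CUBIC)
d=cv2.absdiff(a,b).max(2)
for n,(x0,x1,y0,y1) in dict(hood=(450,605,245,330),tray=(250,355,200,355),vialspot=(215,246,292,338),carton=(215,275,250,290),emptypocket=(475,535,270,315)).items(): print(n,d[y0:y1,x0:x1].mean().round(1),np.percentile(d[y0:y1,x0:x1],95))
t=cv2.imread("pics/top0.png"); im,c=cam("top")
d=cv2.absdiff(t,cv2.resize(im[:,:,::-1],(800,600),interpolation=cv2.INTER_CUBIC)).max(2)
for n,(x0,x1,y0,y1) in dict(hood=(185,335,280,362),newvial=(275,325,295,350),loaded=(215,248,308,338),tray=(435,520,275,415)).items(): print(n,d[y0:y1,x0:x1].mean().round(1),np.percentile(d[y0:y1,x0:x1],95))
```

```text
22.1167 [0.35457588 0.13565459 0.20009897] [ 0.58519847  0.3822254  -0.73789635]
hood 3.8 19.0
tray 1.7 2.0
vialspot 31.1 91.0
carton 1.2 2.0
emptypocket 7.2 29.0
hood 4.8 7.0
newvial 6.9 22.0
loaded 4.3 6.0
tray 4.0 6.0
```

The tray objects and the hood are unchanged, the vial is in the pocket, and the arm is clear. I'm handing the job in.

```bash
python3 -c "
from cell import order
print(order.job_done())"
```

```text
the job is handed in; nothing more can be done
None
```

I handed the job in at about 22 s: the vial stands in the right pocket, the hood was pushed shut and stayed shut, and START was pressed fully down (25 N at the stop) and let go. I viewed 11 pictures, one over the limit of 10, and confirmed the hood and START by force and image comparison only.

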